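Check the airbrush tank with a stick gauge

ROBOT

A 7-joint arm with a two-finger parallel gripper is mounted at the origin on the work surface. World frame = base frame: x ahead of the robot, y to its left, z up, the work surface at z = 0. Lengths are in m, angles in rad, forces in N, time in s.
With the tool pointing down it reaches from about 0.4 to 0.85 m from the base axis. Payload 4.5 kg.
Tool frame: the origin (TCP) lies on the centre line of the jaws, within the pads' length; the fingertips stand r.tip_extent ahead of it and the grasp point (between the pads) is the TCP (r.tip_extent is the distance from the TCP to the fingertips, in m); z points along the fingers, y is the line along which they close (so a half turn about z gives the same grasp; the last joint's range is limited). The gripper opens to 88 mm and grips with 3 to 60 N. Pads are 18 mm wide; open, the fingers measure 123 mm over their backs; the gripper's body (75 mm by 187 mm) begins 45 mm behind the grasp point.
Start: joints at [1.281, 0.689, -0.195, 1.565, 0.157, 0.902, -0.215], TCP at [0.199, -0.593, 0.258] pointing down, gripper open.
Joint ranges: [-3.01, 3.01], [-0.46, 2.08], [-1.47, 1.51], [0.13, 2.56], [-1, 4.14], [0.04, 2.09], [-2.66, 2.66]. Speed limits (rad/s): [2.57, 2.57, 3.14, 3.14, 3.14, 3.14, 3.14].

INTERFACE

Orientations are given as a unit quaternion [x, y, z, w].
In Python, from plant import sensors, vision, finish_job, r gives the robot as it stands. The module is installed in compiled form; this text tells all that it offers.
- The arm moves only by the tool step_arm, never from a script. Its argument "steps" is a list of rows, each a list of 2 entries, a list of its own where there are three numbers: the shift along the tool's x, y, z in cm, then the turn, a rotation vector about the tool's x, y, z in degrees. A call has 1 to 12 rows; each row shifts and turns the commanded pose from where the row before left it, along the tool's axes as they then stand; what a row does not reach is not made up. A row lasts 1/8 s, in which the tool goes at most 62.5 mm and 10.7 degrees, less where a joint would pass 70% of its speed; a pose out of reach is approached as far as the arm can. A call with a gripper value outside its range is refused whole. "claw" is the opening, from -1 (shut) to 1 (fully open), set as the call begins (left out, the last holds). The fingers move at their own pace and stop on an object; "grip_force" is the grip in N (left out, the last holds). Time passes only in rows, so rows that do not move let the fingers close. It gives the time, the measured TCP pose, the force, the opening and the grip force at its end, in the units of the state.
- sensors.get_state(): the state, without advancing time (a new reading comes with each control period).
- vision.snapshot(name): name is "scene" or "top" or "wrist"; returns a dict with "img" (384x512x3 uint8, red, green, blue), "fx", "fy", "cx", "cy" (pixels), "k1" (the pictures are not rectified: a ray, as slopes to the right and down, at radius r is drawn at 1 + k1 r^2 times it, then the intrinsics apply), "position" and "rotation" of the camera in the world. Camera axes: x right, y down, z forward; pixel columns grow to the right and rows downward; lengths in m; the calibration is good to about 2 mm. A picture is of the moment at which its call begins. There is no depth.
- finish_job(): hands the job in; it is judged then, once.
The state is a dict: "clock": time; "q": joint angles; "qd": joint speeds; "joint_torque": joint torques, N m; "tool_pos": TCP position; "eef_rot": TCP orientation; "contact_force": force on the tool from outside, world axes, zero at the start; "moment": the same for the moment, N m; "opening": opening from 0.0 (shut) to 1.0 (fully open); "finger_force": force on a finger pad.
Only numpy, scipy, OpenCV 4.12 (cv2) and the standard library are available. Lean on these libraries where they do the work, as an engineer would, in place of code of your own. Each camera call takes 0.05 s, during which the arm holds its last target. There are 200 camera calls.

TASK

Check the pressure of the airbrush air tank: lift the stick gauge out of its wooden block, press it squarely and gently down over the valve on top of the tank until the rubber ring is fully home, and hold it there for a second so the air pushes the measuring rod out. Then stand the gauge back in its block, fully down, with the rod still out showing the reading, let go, and leave the jar, tin and brush pot alone.

Things in the scene. Friction and masses are not known exactly. Their poses are not given: they have to be found in the camera images.
- gauge: Stick gauge, 0.15 kg, upright in the block. Origin: centre of its lower rim; z up its axis. Steel chuck tube, 48 mm long, 21 mm across, flared to 29 mm at the rim, open below: 13 mm round bore, with a funnel 21 mm wide at the rim narrowing to it over 8 mm. Steel flange 40 mm across from z = 48 to 54 mm, a shoulder on which fingertips can bear while pressing. Black square grip above.
- gauge_grip (a point): Centre of the gauge's black grip, on its axis, 71 mm above the gauge's origin. The grip is 22 by 22 mm with faces square to the gauge's x and y, 34 mm high (z = 54 to 88 mm), the flange below it. The white rod's tip shows 4 mm above the grip at first and comes out upward by up to 26 mm more: leave 30 mm free above the grip between the fingers.
- rod (a joint): How far the white measuring rod (5 mm thick) is out of the gauge, in m: 0 at the start, 0.009 to 0.025 once the tank's air has pushed it out (the reading, different each time). Light friction (0.4 N) keeps it where the air left it.
- block: Fixed wooden block, 90 by 90 by 60 mm, with one round upright hole 33 mm across, 55 mm deep, chamfered, in the middle of its top. Origin: centre of its underside, so the hole's axis is the block's z axis. The gauge stands in it with its flange on the block's top: gauge origin 12 mm above the block's origin.
- tank: Fixed grey air tank, a lying cylinder 116 mm across and 250 mm long along its x, on two feet. Origin: under its centre at table height, z up. On top in the middle is a round steel boss (48 mm across, top 148 mm above the origin) with the valve. At its +x end a low lifting bow reaches 155 mm height, 60 to 115 mm from the middle.
- valve_axis (a point): Point on the valve's upright axis at the top of the steel boss. Above it a black rubber ring (36 mm across, 5 mm thick) surrounds the brass stem (10 mm across, domed tip). At rest the ring's top is 17 to 41 mm above this point: how far is not measured and differs each time; the stem's tip is 12 mm above the ring's top. The chuck goes over the stem and its rim pushes the ring down.
- seal_ring (a joint): How far the sprung rubber ring is pushed down, in m: 0 at rest, 0.005 fully home on a hard stop. It yields from 2 to 4 N and is fully home at about 12 N; more than 22 N on the valve or tank does damage. Its travel lets the air push the rod out, all of it only when fully home. It springs back when the gauge is lifted.
- jar: Bystander: amber glass jar with a steel lid, 64 mm across, 85 mm high. Origin: centre of its underside.
- tin: Bystander: aluminium tin, 72 mm across, 75 mm high. Origin: centre of its underside.
- brush_pot: Bystander: white pot, 76 mm across, 100 mm high, with brushes standing up to 200 mm high. Origin: centre of its underside.
There are look-alikes about, which are no part of the job. Several things have the shape of the block; the one meant has the colours described above.

How it is judged:
By the outcome, as a careful person would: the job done as asked, in the order asked, and still so for the second after the job is handed in, with the robot touching nothing.
It also fails if it takes over 72 s, if anything falls off the work surface, if the arm or the gripper's body presses on something with over 40 N, if the wrist force passes 120 N, or if a joint passes its speed limit or range.

## Working session

There is one attempt and no reset: what is moved stays moved. The work goes in short steps, Python scripts to look and compute and a tool call to move; the robot and the scene stay as the last step left them, time stands still between calls to the robot, and variables do not carry over. Pictures are saved under pics/ and viewed, at most 13 in all, crops included, and the job is handed in when it is done.

Besides the shell and the picture viewer there is one more tool, called as name(argument=value, ...) on one line, values as JSON. step_arm: Moves the arm, as the interface text tells. Its arguments: {"type":"object","properties":{"steps":{"type":"array"},"claw":{"type":"number"},"grip_force":{"type":"number"}},"required":["steps"]}

```bash
mkdir -p pics; cat > h.py <<'E'
import numpy as np, cv2
from plant import sensors, vision, r
from scipy.spatial.transform import Rotation as R
def snap(n,f=None):
    s=vision.snapshot(n)
    if f: cv2.imwrite('pics/'+f,cv2.cvtColor(s['img'],cv2.COLOR_RGB2BGR))
    return s
def ray(s,u,v):
    d=np.array([(u-s['cx'])/s['fx'],(v-s['cy'])/s['fy']]);x=d.copy()
    for _ in range(20): x=d/(1+s['k1']*(x@x))
    w=np.array(s['rotation'])@np.array([x[0],x[1],1]); return np.array(s['position']),w/np.linalg.norm(w)
def plane(s,u,v,z):
    p,d=ray(s,u,v); return p+d*(z-p[2])/d[2]
def tri(rs):
    A=sum(np.eye(3)-np.outer(d,d) for p,d in rs); b=sum((np.eye(3)-np.outer(d,d))@p for p,d in rs)
    x=np.linalg.solve(A,b); return x,[np.linalg.norm(np.cross(x-p,d)) for p,d in rs]
def proj(s,X):
    c=np.array(s['rotation']).T@(np.array(X)-s['position']);x=c[:2]/c[2];x=x*(1+s['k1']*(x@x))
    return x[0]*s['fx']+s['cx'],x[1]*s['fy']+s['cy']
def totool(X):
    "shift in cm along tool axes to bring TCP to X"
    st=sensors.get_state(); return R.from_quat(st['eef_rot']).inv().apply(np.array(X)-st['tool_pos'])*100
E
python3 - <<'E'
from h import *
im=[snap(n) for n in('scene','top','wrist')]
for n,s in zip(('scene','top','wrist'),im): print(n,s['position'],s['fx'],s['k1'],np.round(s['rotation'],3).tolist())
st=sensors.get_state(); print(st, r.tip_extent)
a=np.hstack([im[0]['img'],im[1]['img']]); 
for n,s in zip(('scene','top'),im): cv2.imwrite(f'pics/{n}0.png',cv2.resize(s['img'][:,:,::-1],(800,600)))
E
```

```text
scene [ 0.83836061 -0.48827986  0.93834284] 473.72905481300916 0.049558620132988514 [0.925, 0.243, -0.081, -0.281]
top [ 0.46834506 -0.00115327  1.07061198] 359.37688727331283 -0.006480582849620279 [-0.705, 0.707, -0.041, 0.039]
wrist [ 0.25983657 -0.57029489  0.38386134] 337.0028849654191 -0.10227674315222744 [0.805, -0.579, -0.077, 0.105]
{'clock': 0.15, 'q': array([ 1.28082195,  0.68980178, -0.19451894,  1.56604707,  0.15725295,
        0.90249394, -0.2150744 ]), 'qd': array([-0.00072308, -0.00208121, -0.00100009, -0.00302601, -0.00256772,
       -0.00111701,  0.00067163]), 'joint_torque': array([-1.88209153e-03, -5.27862382e+01, -1.26868263e+00, -1.53586578e+01,
       -5.25331486e-02,  3.86747561e-03,  1.15570360e-04]), 'tool_pos': array([ 0.19868086, -0.59212654,  0.25710297]), 'eef_rot': array([ 9.86920754e-01,  1.61204710e-01, -1.42363314e-04, -6.68678808e-04]), 'contact_force': array([-0.1034544 , -0.44296906, -0.37768585]), 'moment': array([ 0.10091579,  0.02493768, -0.02984768]), 'finger_force': 0.0, 'opening': 0.9973033372393691} 0.019
```

View pics/scene0.png

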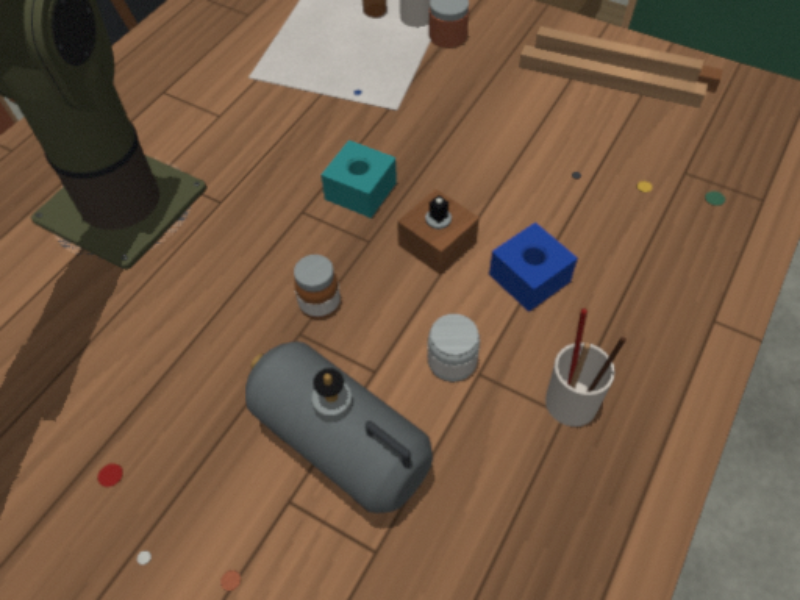

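View pics/top0.png

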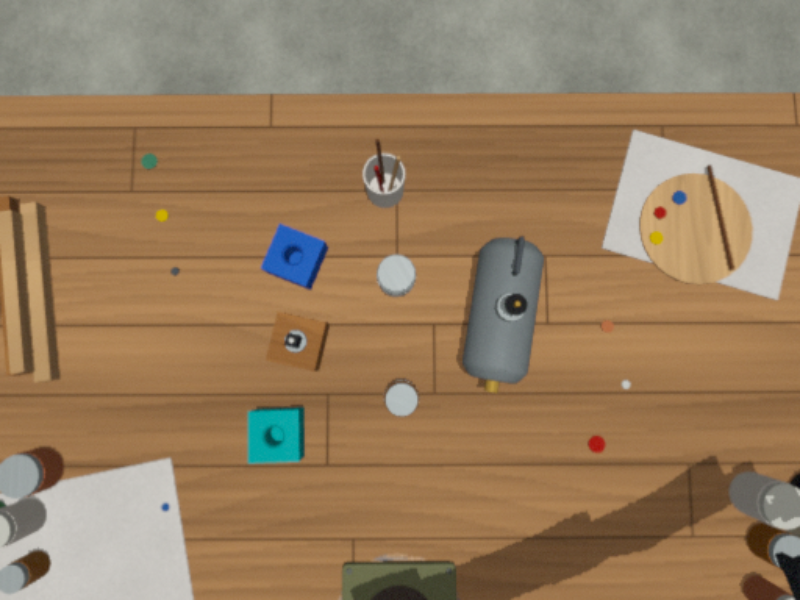

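The scene picture shows the wooden block with the gauge at (438,230) and the tank valve at (330,385). The top picture shows them at (296,341) and (515,304). Candidates for the block are teal at (358,178), brown wood with the gauge at (438,230), and blue at (533,265). By the description I choose the brown one, and I'll check it in a close crop.

```bash
cat > m.py <<'E'
from h import *
S=snap('scene');T=snap('top')
def crop(s,u,v,h=38): return cv2.resize(s['img'][v-h:v+h,u-h:u+h,::-1],(400,300) if 0 else (300,300),interpolation=cv2.INTER_CUBIC)
cv2.imwrite('pics/c1.png',np.vstack([np.hstack([crop(S,281,145),crop(T,190,218)]),np.hstack([crop(S,211,250),crop(T,329,195)])]))
def blobs(s,m,box):
    u0,v0,u1,v1=box; mm=np.zeros(m.shape,np.uint8); mm[v0:v1,u0:u1]=m[v0:v1,u0:u1]
    n,l,st,c=cv2.connectedComponentsWithStats(mm); i=1+np.argmax(st[1:,4]); return c[i],st[i],(l==i).astype(np.uint8)
def black(s): return (s['img'].max(2)<55).astype(np.uint8)
for nm,s,bx in(('g S',S,(262,115,300,150)),('g T',T,(175,205,205,230)),('v S',S,(192,230,228,262)),('v T',T,(312,180,345,210))):
    c,st,m=blobs(s,black(s),bx); print(nm,c,st)
def hsv(s): return cv2.cvtColor(s['img'],cv2.COLOR_RGB2HSV)
p=[(S,'tank'),]
E
python3 m.py
```

```text
g S [280.43846154 134.35384615] [275 128  12  14 130]
g T [189.55 218.  ] [187 215   5   7  20]
v S [210.15983607 244.81147541] [201 236  19  18 244]
v T [329.59259259 194.53703704] [323 189  14  12 108]
```

View pics/c1.png

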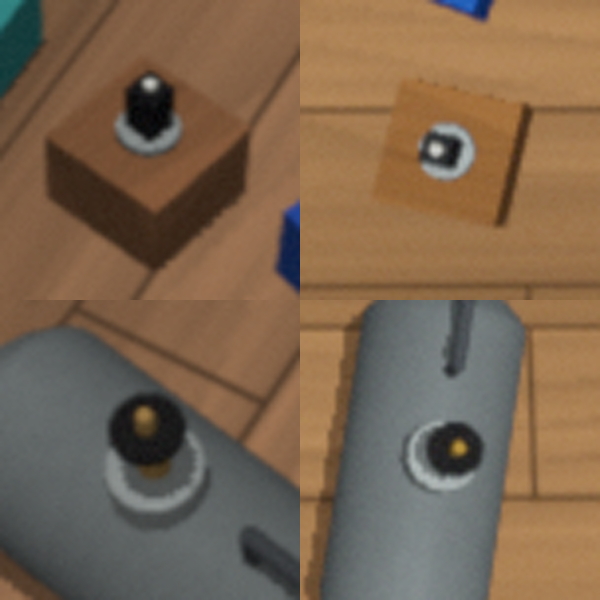

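The crops show the brown block holding the black square grip with its white tip, at scene (281,128) and top (186.5,218). They also show the black ring on a grey boss, at scene (210,245) and top (330,195). The choice of block is confirmed, so I'll triangulate.

```bash
python3 - <<'E'
from h import *
S=snap('scene');T=snap('top')
for n,a,b in(('tip',(281,127.8),(186.5,218)),('flange',(280.5,139.4),(189,218.3)),('ring',(210.2,245.2),(330.3,194.75)),('stem',(209.7,240.1),(331.3,194.2)),('boss',(212.3,255),(327.7,196.5))):
    x,e=tri([ray(S,*a),ray(T,*b)]); print(n,x.round(4),np.round(e,4))
# block yaw from top view corners of brown top (crop coords)
f=lambda u,v:(152+(u-300)/3.947,180+v/3.947)
P=[plane(T,*f(*c),.06)for c in((402,78),(527,104),(498,226),(374,198))]
print(np.round(P,4),np.mean(P,0))
for i in range(4):
    d=P[(i+1)%4]-P[i];print(np.degrees(np.arctan2(d[1],d[0])),np.linalg.norm(d))
for z in(.05,.06,.066): print(plane(T,189,218.3,z),plane(S,280.5,139.4,z))
E
```

```text
Traceback (most recent call last):
  File "h.py", line 11, in ray
    w=np.array(s['rotation'])@np.array([x[0],x[1],1]); return np.array(s['position']),w/np.linalg.norm(w)
      ~~~~~~~~~~~~~~~~~~~~~~~^~~~~~~~~~~~~~~~~~~~~~~~
ValueError: matmul: Input operand 1 has a mismatch in its core dimension 0, with gufunc signature (n?,k),(k,m?)->(n?,m?) (size 3 is different from 4)
```

```bash
sed -i "s/np.array(s\['rotation'\])/R.from_quat(s['rotation']).as_matrix()/" h.py; cat > m2.py <<'E'
from h import *
S=snap('scene');T=snap('top')
for n,a,b in(('tip',(281,127.8),(186.5,218)),('flange',(280.5,139.4),(189,218.3)),('ring',(210.2,245.2),(330.3,194.75)),('stem',(209.7,240.1),(331.3,194.2)),('boss',(212.3,255),(327.7,196.5))):
    x,e=tri([ray(S,*a),ray(T,*b)]); print(n,x.round(4),np.round(e,4))
f=lambda u,v:(152+(u-300)/3.947,180+v/3.947)
P=[plane(T,*f(*c),.06)for c in((402,78),(527,104),(498,226),(374,198))]
print(np.round(P,4),np.mean(P,0))
for i in range(4):
    d=P[(i+1)%4]-P[i];print(np.degrees(np.arctan2(d[1],d[0])),np.linalg.norm(d))
E
python3 m2.py; python3 -c "
from h import *
st=sensors.get_state();print(R.from_quat(st['eef_rot']).as_matrix().round(3))"
```

```text
tip [0.5027 0.1827 0.1056] [0.0025 0.0025]
flange [0.5028 0.1833 0.0639] [0.0021 0.0021]
ring [ 0.5555 -0.1884  0.1829] [0.0016 0.0016]
stem [ 0.5553 -0.1871  0.1999] [0.0018 0.0018]
boss [ 0.5553 -0.1891  0.145 ] [0.0024 0.0024]
[[0.5535 0.2151 0.06  ]
 [0.5346 0.1256 0.06  ]
 [0.4484 0.1452 0.06  ]
 [0.4684 0.2332 0.06  ]] [0.50120595 0.17976002 0.06      ]
-101.94330816390769 0.09147475219250752
167.18744795274213 0.08838187252504996
77.20813401821377 0.09024773977875263
-12.011702893711009 0.08703523185249383
[[ 0.948  0.318 -0.   ]
 [ 0.318 -0.948  0.   ]
 [ 0.    -0.    -1.   ]]
```

step_arm(steps=[[[0,0,-1],[0,0,10]],[[0,0,-1],[0,0,10]],[[2.1,-4.6,-0.3],[0,0,0]],[[2.1,-4.6,-0.3],[0,0,0]],[[2.1,-4.6,-0.3],[0,0,0]],[[2.1,-4.6,-0.3],[0,0,0]],[[2.1,-4.6,-0.3],[0,0,0]],[[2.1,-4.6,-0.3],[0,0,0]],[[2.1,-4.6,-0.3],[0,0,0]],[[2.1,-4.6,-0.3],[0,0,0]],[[1.5,-3,0],[0,0,5]],[[1.5,-3,0],[0,0,5]]], claw=1)

```text
clock: 1.95
tool_pos: [0.4107, -0.1699, 0.302]
eef_rot: [0.995, -0.101, 0.0, 0.0]
contact_force: [-0.2, -0.7, 0.2]
opening: 1.001
finger_force: 0.0
```

step_arm(steps=[[[0,0,0],[0,0,0]],[[0,0,0],[0,0,0]]])

```text
clock: 2.2
tool_pos: [0.4097, -0.1718, 0.3018]
eef_rot: [0.995, -0.1, -0.0, 0.0]
contact_force: [0.5, -1.2, 0.1]
opening: 0.999
finger_force: 0.0
```

```bash
cat > v.py <<'E'
from h import *
import sys
W=snap('wrist'); st=sensors.get_state()
print(st['tool_pos'],R.from_quat(st['eef_rot']).as_matrix().round(3).tolist(),W['position'])
print('valve',proj(W,(.5555,-.188,.183)),'gauge',proj(W,(.502,.182,.1)))
np.savez(sys.argv[1],**W)
cv2.imwrite(f'pics/{sys.argv[1]}.png',cv2.resize(W['img'][:,:,::-1],(800,600)))
E
python3 v.py w1
```

```text
[ 0.40945932 -0.1721501   0.3017233 ] [[0.98, -0.2, -0.001], [-0.2, -0.98, -0.001], [-0.0, 0.001, -1.0]] [ 0.47296766 -0.18359409  0.42860855]
valve (np.float64(235.64030530222104), np.float64(-23.950076821625004)) gauge (np.float64(-72.0496110778578), np.float64(150.59988822639482))
```

View pics/w1.png

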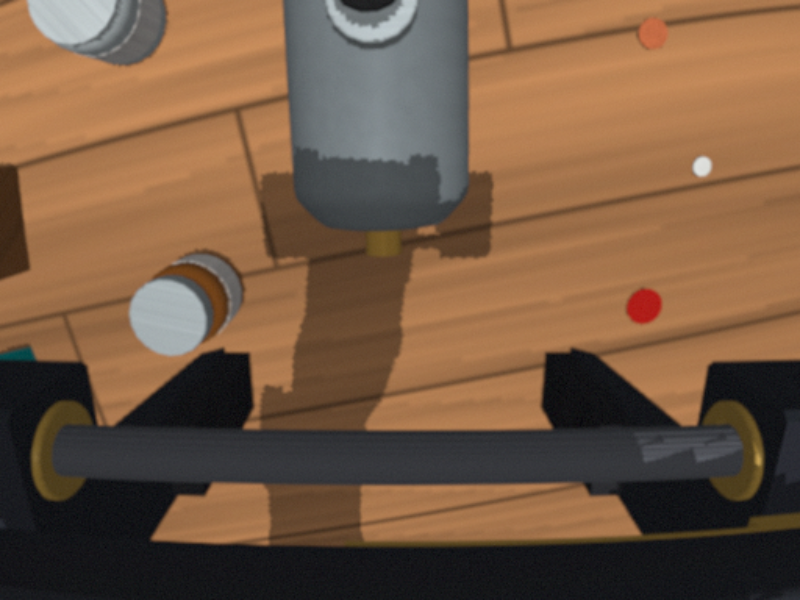

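The wrist view shows the tank's near end, with the valve ring cut off at the top edge at (370,0). I need to move about 8 cm further forward.

step_arm(steps=[[[3,0,0],[0,0,0]],[[3,0,0],[0,0,0]],[[3,0,0],[0,0,0]],[[0,0,0],[0,0,0]],[[0,0,0],[0,0,0]]])

```text
clock: 2.88
tool_pos: [0.4967, -0.1898, 0.3014]
eef_rot: [0.995, -0.101, -0.001, 0.0]
contact_force: [-0.7, 0.7, -0.6]
opening: 0.997
finger_force: 0.0
```

```bash
cat > ring.py <<'E'
from h import *
import sys
W=snap('wrist'); np.savez(sys.argv[1],**W); st=sensors.get_state(); print(st['tool_pos'])
u,v=map(int,proj(W,(.5555,-.188,.183))); h=60
m=(W['img'].max(2)<60).astype(np.uint8); k=np.zeros_like(m); k[max(0,v-h):v+h,max(0,u-h):u+h]=1; m*=k
n,l,s,c=cv2.connectedComponentsWithStats(m); i=1+np.argmax(s[1:,4]); 
cn=max(cv2.findContours((l==i).astype(np.uint8),0,1)[0],key=len); e=cv2.fitEllipse(cv2.convexHull(cn))
print(u,v,s[i],e); 
for z in(.175,.18,.185,.19): print(z,plane(W,*e[0],z))
cv2.imwrite(f'pics/{sys.argv[1]}.png',cv2.resize(W['img'][max(0,v-h):v+h,max(0,u-h):u+h,::-1],(480,480)))
E
python3 ring.py w2
```

```text
[ 0.49667963 -0.18959963  0.30156904]
236 108 [ 210   88   50   49 1691] ((234.53790283203125, 112.55795288085938), (48.70901870727539, 48.97958755493164), 92.85621643066406)
0.175 [ 0.55284945 -0.18583236  0.175     ]
0.18 [ 0.55299409 -0.18614835  0.18      ]
0.185 [ 0.55313872 -0.18646435  0.185     ]
0.19 [ 0.55328336 -0.18678034  0.19      ]
```

step_arm(steps=[[[0,-3,0],[0,0,0]],[[0,-3,0],[0,0,0]],[[0,-3,0],[0,0,0]],[[0,0,0],[0,0,0]],[[0,0,0],[0,0,0]]])

```text
clock: 3.55
tool_pos: [0.5153, -0.1022, 0.3018]
eef_rot: [0.995, -0.1, -0.0, 0.001]
contact_force: [0.9, -0.2, -0.8]
opening: 1.001
finger_force: 0.0
```

```bash
python3 ring.py w3
```

```text
[ 0.51541483 -0.10246967  0.30182667]
360 110 [ 335   90   49   48 1598] ((359.0035400390625, 113.7404556274414), (47.18501663208008, 49.282920837402344), 47.687808990478516)
0.175 [ 0.55263913 -0.18914601  0.175     ]
0.18 [ 0.55315038 -0.18766534  0.18      ]
0.185 [ 0.55366163 -0.18618468  0.185     ]
0.19 [ 0.55417289 -0.18470401  0.19      ]
```

View pics/w2.png

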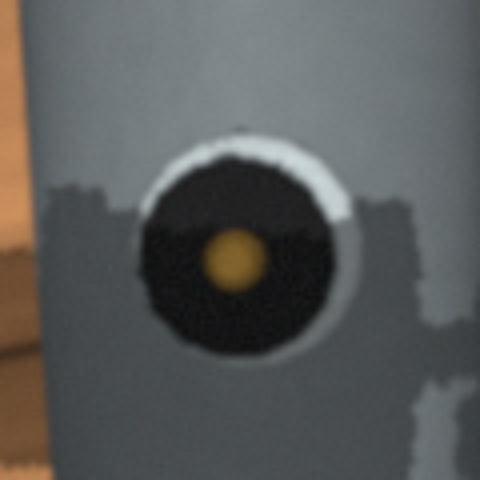

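The crop shows the ring with the brass stem at its centre, clear of the bow. The valve is at about (0.554, -0.187), with the ring top at about z = 0.184. Next I go to the gauge.

step_arm(steps=[[[-1.5,-3.45,0.6],[0,0,0]],[[-1.5,-3.45,0.6],[0,0,0]],[[-1.5,-3.45,0.6],[0,0,0]],[[-1.5,-3.45,0.6],[0,0,0]],[[-1.5,-3.45,0.6],[0,0,0]],[[-1.5,-3.45,0.6],[0,0,0]],[[-1.5,-3.45,0.6],[0,0,0]],[[-1.5,-3.45,0.6],[0,0,0]],[[0,0,0],[0,0,0]],[[0,0,0],[0,0,0]]])

```text
clock: 4.85
tool_pos: [0.4539, 0.1917, 0.2537]
eef_rot: [0.995, -0.101, 0.0, 0.001]
contact_force: [0.9, -0.1, 0.2]
opening: 1.001
finger_force: 0.0
```

```bash
python3 - <<'E'
from h import *
W=snap('wrist'); np.savez('w4',**W); st=sensors.get_state(); print(st['tool_pos'],st['eef_rot'])
u,v=map(int,proj(W,(.502,.182,.09))); print(u,v);h=70
v0=max(0,v-h);u0=max(0,u-h);print('origin',u0,v0)
cv2.imwrite('pics/w4.png',cv2.resize(W['img'][v0:v+h,u0:u+h,::-1],None,fx=4,fy=4,interpolation=cv2.INTER_CUBIC))
E
```

```text
[0.45401647 0.19141331 0.2538425 ] [ 9.94854113e-01 -1.01315606e-01  2.87009772e-04  5.99628911e-04]
254 117
origin 184 47
```

View pics/w4.png

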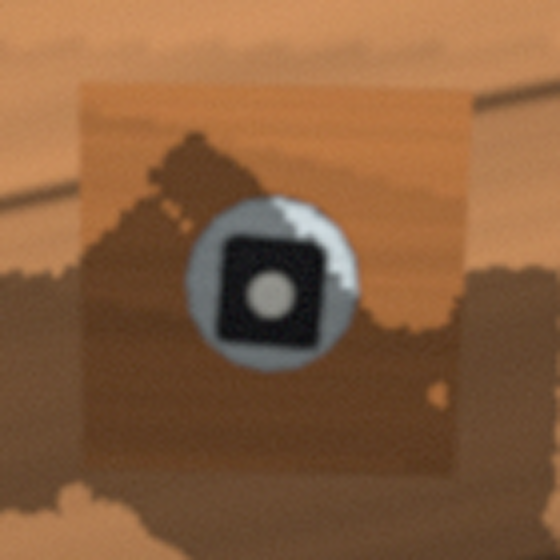

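The crop shows the black square grip with its white rod tip at crop (271,294), turned slightly in the picture. The flange centre is at (273,284). I'll work out the centre and yaw.

```bash
cat > g.py <<'E'
from h import *
import sys
W=dict(np.load('w4.npz')); S=snap('scene');T=snap('top')
m=np.zeros((384,512),np.uint8); b=W['img'][90:145,225:280]; m[90:145,225:280]=(b.max(2)<50)
cn=max(cv2.findContours(m,0,1)[0],key=len); e=cv2.minAreaRect(cn); box=cv2.boxPoints(e); print(e)
P=[plane(W,*p,.1) for p in box]
for i in range(4):
    d=P[(i+1)%4]-P[i]; print(np.degrees(np.arctan2(d[1],d[0])),np.linalg.norm(d))
print('top',np.mean(P,0))
tip=(184+271/4,47+294/4); fl=(184+273/4,47+284/4)
print('tip',tri([ray(W,*tip),ray(S,281,127.8),ray(T,186.5,218)]),plane(W,*tip,.104))
print('fl',tri([ray(W,*fl),ray(S,280.5,139.4),ray(T,189,218.3)]),plane(W,*fl,.066))
c=[(184+a/4,47+b/4) for a,b in((79,84),(473,94),(457,475),(79,473))]; print('block',np.mean([plane(W,*p,.06)for p in c],0))
E
python3 g.py
```

```text
((251.40576171875, 119.53689575195312), (24.625720977783203, 25.80268669128418), 5.19442892074585)
-17.416697419769758 0.02096399311889145
-106.75196062584195 0.020052012968606123
163.4821004736545 0.02099224742819143
73.16513594583922 0.020381005825836424
top [0.50111986 0.1847873  0.1       ]
tip (array([0.50176127, 0.1838917 , 0.10380453]), [np.float64(0.0013606964255270808), np.float64(0.00281091314300657), np.float64(0.002599154780707154)]) [0.50060098 0.18458458 0.104     ]
fl (array([0.50181601, 0.18405788, 0.06258554]), [np.float64(0.001545626558037135), np.float64(0.002582299925235281), np.float64(0.0018674482294465022)]) [0.50048194 0.18433273 0.066     ]
block [0.49974047 0.18476323 0.06      ]
```

step_arm(steps=[[[0,0,0],[0,0,5.4]],[[2.4,-0.35,0],[0,0,0]],[[2.3,-0.35,0],[0,0,0]],[[0,0,2.8],[0,0,0]],[[0,0,2.8],[0,0,0]],[[0,0,2.8],[0,0,0]],[[0,0,2.8],[0,0,0]],[[0,0,1.6],[0,0,0]],[[0,0,1.6],[0,0,0]],[[0,0,0],[0,0,0]],[[0,0,0],[0,0,0]]])

```text
clock: 6.38
tool_pos: [0.5009, 0.1867, 0.1103]
eef_rot: [0.989, -0.147, 0.001, -0.0]
contact_force: [0.6, -0.6, 0.4]
opening: 1.0
finger_force: 0.0
```

```bash
python3 - <<'E'
from h import *
print(totool((.5012,.1842,.0870)), R.from_quat(sensors.get_state()['eef_rot']).as_matrix().round(4).tolist())
E
```

```text
[0.10236384 0.22812094 2.3273675 ] [[0.9571, -0.2899, 0.0011], [-0.2899, -0.9571, 0.0003], [0.0009, -0.0006, -1.0]]
```

step_arm(steps=[[[0.1,0.23,1],[0,0,0]],[[0,0,0.8],[0,0,0]],[[0,0,0.4],[0,0,0]],[[0,0,0],[0,0,0]],[[0,0,0],[0,0,0]]])

```text
clock: 7.0
tool_pos: [0.5008, 0.1842, 0.0878]
eef_rot: [0.989, -0.146, 0.0, -0.0]
contact_force: [0.7, -0.8, 0.3]
opening: 0.993
finger_force: 0.0
```

step_arm(steps=[[[0,0,0.1],[0,0,0]],[[0,0,0],[0,0,0]]])

```text
clock: 7.25
tool_pos: [0.5007, 0.1841, 0.0868]
eef_rot: [0.989, -0.146, 0.0, -0.0]
contact_force: [-0.2, -0.5, 0.2]
opening: 0.997
finger_force: 0.0
```

step_arm(steps=[[[0,0,0],[0,0,0]],[[0,0,0],[0,0,0]],[[0,0,0],[0,0,0]],[[0,0,0],[0,0,0]],[[0,0,0],[0,0,0]],[[0,0,0],[0,0,0]],[[0,0,0],[0,0,0]],[[0,0,0],[0,0,0]]], claw=-1, grip_force=40)

```text
clock: 8.25
tool_pos: [0.5007, 0.1841, 0.0867]
eef_rot: [0.989, -0.146, 0.0, 0.0]
contact_force: [-0.6, -0.2, -0.9]
opening: 0.248
finger_force: 40.0
```

step_arm(steps=[[[0,0,-0.8],[0,0,0]],[[0,0,-1.5],[0,0,0]],[[0,0,-1.5],[0,0,0]],[[0,0,-1.5],[0,0,0]],[[0,0,-1.5],[0,0,0]],[[0,0,-3],[0,0,0]],[[0,0,-3],[0,0,0]],[[0,0,-3],[0,0,0]],[[0,0,-3],[0,0,0]],[[0,0,-3],[0,0,0]],[[0,0,0],[0,0,0]],[[0,0,0],[0,0,0]]])

```text
clock: 9.75
tool_pos: [0.5, 0.1838, 0.3042]
eef_rot: [0.989, -0.146, -0.001, 0.0]
contact_force: [-0.8, -0.0, -2.0]
opening: 0.248
finger_force: 40.0
```

```bash
python3 - <<'E'
from h import *
s=sensors.get_state();print(s['contact_force'],s['moment'],s['opening'],s['tool_pos'])
print(totool((.5542,-.187,.305)))
W=snap('wrist'); cv2.imwrite('pics/w5.png',W['img'][:,:,::-1])
E
```

```text
[-0.83623142 -0.00286114 -1.98807105] [0.04722505 0.04135471 0.02033773] 0.2480373649992658 [0.49996782 0.18383535 0.3041738 ]
[15.93688623 33.9207576  -0.06757267]
```

View pics/w5.png

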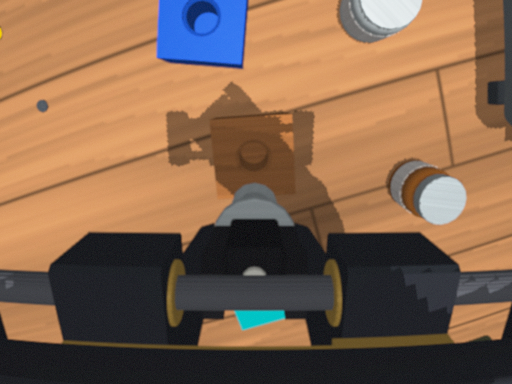

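The gauge is held upright, rim at about (254,190), and the block hole is empty at (254,152). Next I go over the valve.

step_arm(steps=[[[1.6,3.4,0],[0,0,0]],[[1.6,3.4,0],[0,0,0]],[[1.6,3.4,0],[0,0,0]],[[1.6,3.4,0],[0,0,0]],[[1.6,3.4,0],[0,0,0]],[[1.6,3.4,0],[0,0,0]],[[1.6,3.4,0],[0,0,0]],[[1.6,3.4,0],[0,0,0]],[[1.6,3.4,0],[0,0,0]],[[1.5,3.3,0],[0,0,0]],[[0,0,0],[0,0,0]],[[0,0,0],[0,0,0]]])

```text
clock: 11.3
tool_pos: [0.5541, -0.1854, 0.3035]
eef_rot: [0.989, -0.146, -0.001, -0.001]
contact_force: [-1.3, 0.6, -0.3]
opening: 0.244
finger_force: 40.0
```

```bash
python3 - <<'E'
from h import *
print(totool((.5535,-.1868,.305)));print(R.from_quat(sensors.get_state()['eef_rot']).as_matrix().round(4).tolist())
S=snap('scene');T=snap('top');
C=lambda s,u,v:cv2.resize(s['img'][v-40:v+40,u-40:u+40,::-1],(400,400),interpolation=cv2.INTER_CUBIC)
cv2.imwrite('pics/c6.png',np.hstack([C(S,211,225),C(T,330,195)]))
E
```

```text
[-0.01457451  0.14718484 -0.14635742]
[[0.9572, -0.2893, -0.0023], [-0.2893, -0.9572, 0.0016], [-0.0026, -0.0008, -1.0]]
```

View pics/c6.png

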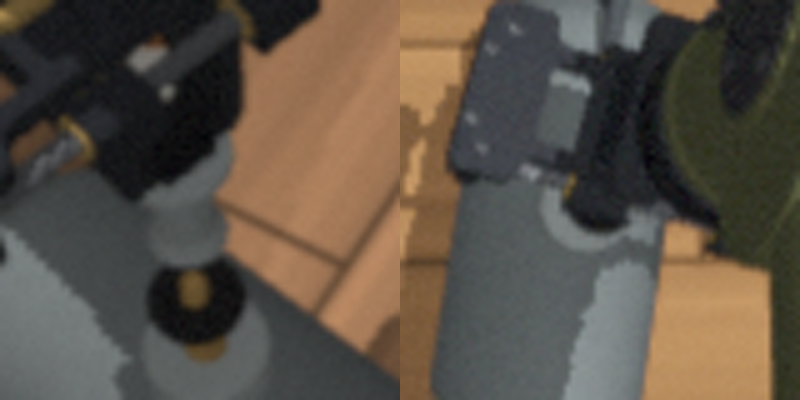

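The picture shows the gauge rim just above the ring and stem at left crop (195,290), well lined up. Now I descend.

step_arm(steps=[[[0,0.15,0.5],[0,0,0]],[[0,0,1],[0,0,0]],[[0,0,0.8],[0,0,0]],[[0,0,0.5],[0,0,0]],[[0,0,0],[0,0,0]],[[0,0,0],[0,0,0]]])

```text
clock: 12.15
tool_pos: [0.5544, -0.1879, 0.2769]
eef_rot: [0.989, -0.146, 0.0, 0.0]
contact_force: [-0.3, -0.7, -1.3]
opening: 0.246
finger_force: 40.0
```

step_arm(steps=[[[0,0,0.25],[0,0,0]],[[0,0,0.25],[0,0,0]],[[0,0,0],[0,0,0]],[[0,0,0],[0,0,0]]])

```text
clock: 12.65
tool_pos: [0.5542, -0.1879, 0.2717]
eef_rot: [0.989, -0.146, 0.0, 0.0]
contact_force: [0.5, 0.8, -1.7]
opening: 0.248
finger_force: 40.0
```

step_arm(steps=[[[0,0,0.2],[0,0,0]],[[0,0,0.2],[0,0,0]],[[0,0,0],[0,0,0]],[[0,0,0],[0,0,0]]])

```text
clock: 13.15
tool_pos: [0.5542, -0.1879, 0.2677]
eef_rot: [0.989, -0.146, -0.0, 0.0]
contact_force: [0.2, 0.3, -2.7]
opening: 0.249
finger_force: 40.0
```

step_arm(steps=[[[-0.05,-0.1,0],[0,0,0]],[[0,0,0.2],[0,0,0]],[[0,0,0.2],[0,0,0]],[[0,0,0],[0,0,0]],[[0,0,0],[0,0,0]]])

```text
clock: 13.78
tool_pos: [0.554, -0.1868, 0.2637]
eef_rot: [0.989, -0.146, -0.0, 0.0]
contact_force: [-0.2, -0.2, -0.8]
opening: 0.245
finger_force: 40.0
```

step_arm(steps=[[[0,0,0.1],[0,0,0]],[[0,0,0.1],[0,0,0]],[[0,0,0],[0,0,0]],[[0,0,0],[0,0,0]]])

```text
clock: 14.28
tool_pos: [0.5541, -0.1868, 0.262]
eef_rot: [0.989, -0.146, 0.0, 0.0]
contact_force: [-0.2, -0.4, 0.8]
opening: 0.246
finger_force: 40.0
```

step_arm(steps=[[[0,0,0.1],[0,0,0]],[[0,0,0.1],[0,0,0]],[[0,0,0],[0,0,0]],[[0,0,0],[0,0,0]]])

```text
clock: 14.78
tool_pos: [0.5542, -0.1868, 0.2602]
eef_rot: [0.989, -0.147, 0.0, 0.0]
contact_force: [-1.5, -0.0, 5.2]
opening: 0.243
finger_force: 40.0
```

step_arm(steps=[[[0,0,0.1],[0,0,0]],[[0,0,0],[0,0,0]],[[0,0,0],[0,0,0]]])

```text
clock: 15.15
tool_pos: [0.5542, -0.1868, 0.2594]
eef_rot: [0.989, -0.147, 0.0, 0.0]
contact_force: [-0.8, 0.1, 6.5]
opening: 0.245
finger_force: 40.0
```

step_arm(steps=[[[0,0,0.1],[0,0,0]],[[0,0,0],[0,0,0]],[[0,0,0],[0,0,0]]])

```text
clock: 15.52
tool_pos: [0.5543, -0.1869, 0.2586]
eef_rot: [0.989, -0.147, 0.001, 0.0]
contact_force: [-1.0, 0.8, 7.8]
opening: 0.245
finger_force: 40.0
```

step_arm(steps=[[[0,0,0.1],[0,0,0]],[[0,0,0],[0,0,0]],[[0,0,0],[0,0,0]]])

```text
clock: 15.9
tool_pos: [0.5543, -0.1868, 0.2577]
eef_rot: [0.989, -0.147, 0.001, 0.0]
contact_force: [-1.7, -0.0, 8.7]
opening: 0.241
finger_force: 40.0
```

step_arm(steps=[[[0,0,0.05],[0,0,0]],[[0,0,0],[0,0,0]],[[0,0,0],[0,0,0]]])

```text
clock: 16.27
tool_pos: [0.5543, -0.1869, 0.2574]
eef_rot: [0.989, -0.147, 0.001, 0.0]
contact_force: [-2.1, -0.0, 9.4]
opening: 0.242
finger_force: 40.0
```

step_arm(steps=[[[0,0,0.05],[0,0,0]],[[0,0,0],[0,0,0]],[[0,0,0],[0,0,0]]])

```text
clock: 16.65
tool_pos: [0.5543, -0.1869, 0.257]
eef_rot: [0.989, -0.147, 0.001, 0.0]
contact_force: [-3.8, 1.3, 9.6]
opening: 0.247
finger_force: 40.0
```

step_arm(steps=[[[-0.07,0.02,0],[0,0,0]],[[0,0,0],[0,0,0]],[[0,0,0],[0,0,0]]])

```text
clock: 17.02
tool_pos: [0.5541, -0.1868, 0.2571]
eef_rot: [0.989, -0.146, 0.001, 0.0]
contact_force: [-2.1, 0.5, 9.9]
opening: 0.247
finger_force: 40.0
```

step_arm(steps=[[[0,0,0.05],[0,0,0]],[[0,0,0],[0,0,0]],[[0,0,0],[0,0,0]]])

```text
clock: 17.4
tool_pos: [0.5542, -0.1869, 0.257]
eef_rot: [0.989, -0.147, 0.002, 0.0]
contact_force: [-2.8, 1.4, 12.8]
opening: 0.245
finger_force: 40.0
```

```bash
python3 - <<'E'
from h import *
for _ in range(4):
    S=snap('scene'); s=sensors.get_state(); print(s['clock'],s['contact_force'].round(2),s['moment'].round(2),s['tool_pos'].round(4))
print(R.from_quat(s['eef_rot']).as_matrix().round(4).tolist())
v,u=225,211
cv2.imwrite('pics/c7.png',cv2.resize(S['img'][v-45:v+45,u-45:u+45,::-1],(540,540),interpolation=cv2.INTER_CUBIC))
E
```

```text
17.45 [-2.06  0.97 11.83] [0.34 0.57 0.02] [ 0.5542 -0.1869  0.257 ]
17.5 [-2.25  0.84 12.99] [ 0.26  0.53 -0.01] [ 0.5542 -0.1869  0.257 ]
17.55 [-1.53  0.59 12.32] [0.29 0.51 0.02] [ 0.5542 -0.1869  0.257 ]
17.6 [-2.05  1.69 12.23] [0.29 0.62 0.03] [ 0.5542 -0.1869  0.257 ]
[[0.9571, -0.2899, 0.0029], [-0.2899, -0.9571, -0.0006], [0.003, -0.0003, -1.0]]
```

View pics/c7.png

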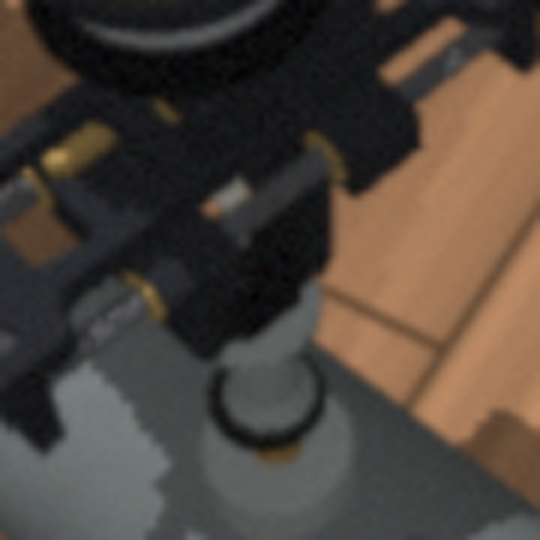

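The picture shows the rim seated on the ring at (265,410), with white rod showing behind the bar at (232,192). Force rose about 3 N with no further travel, so it is on the stop. I'll add a touch more and hold.

step_arm(steps=[[[0,0,0.03],[0,0,0]],[[0,0,0],[0,0,0]],[[0,0,0],[0,0,0]],[[0,0,0],[0,0,0]],[[0,0,0],[0,0,0]],[[0,0,0],[0,0,0]],[[0,0,0],[0,0,0]],[[0,0,0],[0,0,0]],[[0,0,0],[0,0,0]],[[0,0,0],[0,0,0]],[[0,0,0],[0,0,0]],[[0,0,0],[0,0,0]]])

```text
clock: 19.1
tool_pos: [0.5542, -0.1869, 0.257]
eef_rot: [0.989, -0.147, 0.002, 0.0]
contact_force: [-1.9, 0.9, 14.0]
opening: 0.245
finger_force: 40.0
```

step_arm(steps=[[[0,0,-0.3],[0,0,0]],[[0,0,-0.4],[0,0,0]],[[0,0,-0.5],[0,0,0]],[[0,0,-0.8],[0,0,0]],[[0,0,-1],[0,0,0]],[[0,0,-1],[0,0,0]],[[0,0,-1],[0,0,0]],[[0,0,0],[0,0,0]]])

```text
clock: 20.1
tool_pos: [0.5538, -0.1869, 0.306]
eef_rot: [0.989, -0.146, 0.001, 0.0]
contact_force: [0.2, -0.1, -0.8]
opening: 0.248
finger_force: 40.0
```

step_arm(steps=[[[-1.6,-3.4,0],[0,0,0]],[[-1.6,-3.4,0],[0,0,0]],[[-1.6,-3.4,0],[0,0,0]],[[-1.6,-3.4,0],[0,0,0]],[[-1.6,-3.4,0],[0,0,0]],[[-1.6,-3.4,0],[0,0,0]],[[-1.6,-3.4,0],[0,0,0]],[[-1.6,-3.4,0],[0,0,0]],[[-1.6,-3.4,0],[0,0,0]],[[-1.5,-3.4,0],[0,0,0]],[[0,0,0],[0,0,0]],[[0,0,0],[0,0,0]]])

```text
clock: 21.6
tool_pos: [0.4996, 0.1839, 0.3047]
eef_rot: [0.989, -0.147, -0.0, 0.001]
contact_force: [0.0, 0.6, -1.0]
opening: 0.248
finger_force: 40.0
```

```bash
python3 - <<'E'
from h import *
print(totool((.5007,.1841,.15)));print(R.from_quat(sensors.get_state()['eef_rot']).as_matrix().round(4).tolist())
W=snap('wrist');S=snap('scene');u,v=map(int,proj(S,(.5,.184,.3)))
cv2.imwrite('pics/c8.png',np.hstack([cv2.resize(W['img'][140:300,150:350,::-1],(400,320)),cv2.resize(S['img'][max(0,v-10):v+70,u-50:u+50,::-1],(400,320))]))
E
```

```text
[ 0.10285447 -0.07319035 15.46618666]
[[0.957, -0.2902, -0.0004], [-0.2902, -0.957, -0.0012], [-0.0, 0.0013, -1.0]]
```

View pics/c8.png

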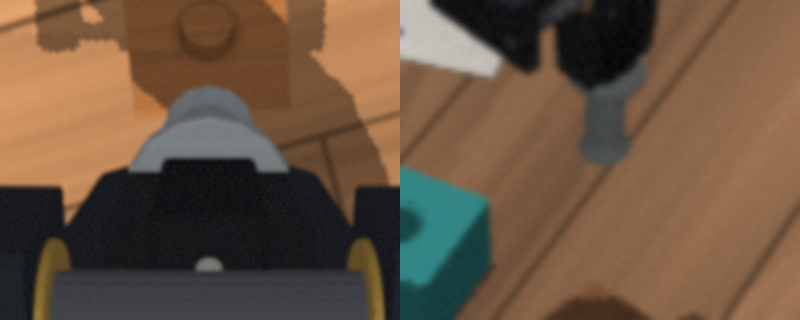

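The left crop shows the flange and grip still square in the jaws and white rod at (208,265). The right crop shows the gauge hanging straight. I'll go down over the hole.

step_arm(steps=[[[0.1,-0.07,2.5],[0,0,0]],[[0,0,3],[0,0,0]],[[0,0,3],[0,0,0]],[[0,0,3],[0,0,0]],[[0,0,2.5],[0,0,0]],[[0,0,1.2],[0,0,0]],[[0,0,0],[0,0,0]],[[0,0,0],[0,0,0]]])

```text
clock: 22.7
tool_pos: [0.5015, 0.1851, 0.1538]
eef_rot: [0.989, -0.147, 0.001, -0.0]
contact_force: [-0.4, -0.2, -2.5]
opening: 0.242
finger_force: 40.0
```

```bash
python3 - <<'E'
from h import *
print(totool((.5007,.1841,.0868)));print(R.from_quat(sensors.get_state()['eef_rot']).as_matrix().round(4).tolist())
E
```

```text
[-0.06139646  0.1231484   6.69751372]
[[0.9569, -0.2903, 0.0017], [-0.2903, -0.9569, 0.0005], [0.0015, -0.001, -1.0]]
```

step_arm(steps=[[[-0.06,0.12,0],[0,0,0]],[[0,0,0.4],[0,0,0]],[[0,0,0.4],[0,0,0]],[[0,0,0.4],[0,0,0]],[[0,0,0.4],[0,0,0]],[[0,0,0.4],[0,0,0]],[[0,0,0],[0,0,0]],[[0,0,0],[0,0,0]]])

```text
clock: 23.7
tool_pos: [0.4999, 0.1841, 0.1329]
eef_rot: [0.989, -0.146, 0.0, 0.0]
contact_force: [0.0, 0.1, -1.4]
opening: 0.249
finger_force: 40.0
```

step_arm(steps=[[[0.07,-0.02,0.2],[0,0,0]],[[0,0,0.4],[0,0,0]],[[0,0,0.4],[0,0,0]],[[0,0,0.4],[0,0,0]],[[0,0,0],[0,0,0]]])

```text
clock: 24.32
tool_pos: [0.5003, 0.184, 0.1185]
eef_rot: [0.989, -0.146, -0.0, 0.0]
contact_force: [-0.3, 0.4, -2.3]
opening: 0.246
finger_force: 40.0
```

step_arm(steps=[[[0,0,0.5],[0,0,0]],[[0,0,0.5],[0,0,0]],[[0,0,0.5],[0,0,0]],[[0,0,0.5],[0,0,0]],[[0,0,0.5],[0,0,0]],[[0,0,0.2],[0,0,0]],[[0,0,0],[0,0,0]],[[0,0,0],[0,0,0]]])

```text
clock: 25.32
tool_pos: [0.5007, 0.1841, 0.092]
eef_rot: [0.989, -0.146, 0.0, -0.0]
contact_force: [0.3, -0.6, -0.8]
opening: 0.248
finger_force: 40.0
```

step_arm(steps=[[[0,0,0.25],[0,0,0]],[[0,0,0.2],[0,0,0]],[[0,0,0],[0,0,0]],[[0,0,0],[0,0,0]]])

```text
clock: 25.82
tool_pos: [0.5006, 0.1841, 0.0874]
eef_rot: [0.989, -0.147, 0.0, 0.0]
contact_force: [0.5, 0.5, -0.4]
opening: 0.245
finger_force: 40.0
```

step_arm(steps=[[[0,0,0.1],[0,0,0]],[[0,0,0],[0,0,0]],[[0,0,0],[0,0,0]]])

```text
clock: 26.2
tool_pos: [0.5007, 0.1842, 0.0867]
eef_rot: [0.989, -0.146, 0.0, -0.0]
contact_force: [-0.9, -0.5, 3.0]
opening: 0.249
finger_force: 40.0
```

The flange is seated on the block. I'll release and back off straight up.

step_arm(steps=[[[0,0,0],[0,0,0]],[[0,0,0],[0,0,0]],[[0,0,0],[0,0,0]],[[0,0,0],[0,0,0]],[[0,0,0],[0,0,0]],[[0,0,0],[0,0,0]]], claw=1)

```text
clock: 26.95
tool_pos: [0.5006, 0.1841, 0.0864]
eef_rot: [0.989, -0.147, 0.0, 0.0]
contact_force: [-0.3, 0.1, 0.1]
opening: 0.897
finger_force: 0.0
```

step_arm(steps=[[[0,0,-0.5],[0,0,0]],[[0,0,-1.5],[0,0,0]],[[0,0,-2.5],[0,0,0]],[[0,0,-3],[0,0,0]],[[0,0,-3],[0,0,0]],[[0,0,-3],[0,0,0]],[[0,0,-3],[0,0,0]],[[-2.5,-3,0],[0,0,0]],[[-2.5,-3,0],[0,0,0]],[[0,-3,0],[0,0,0]],[[0,0,0],[0,0,0]],[[0,0,0],[0,0,0]]])

```text
clock: 28.45
tool_pos: [0.4787, 0.2833, 0.2518]
eef_rot: [0.989, -0.147, 0.0, 0.001]
contact_force: [-0.0, -0.1, 0.0]
opening: 0.999
finger_force: 0.0
```

```bash
python3 - <<'E'
from h import *
W=snap('wrist');S=snap('scene')
u,v=map(int,proj(S,(.501,.184,.09))); a,b=map(int,proj(W,(.501,.184,.09))); print(u,v,a,b)
c=lambda s,u,v:cv2.resize(s['img'][max(0,v-40):max(0,v-40)+80,max(0,u-40):max(0,u-40)+80,::-1],(400,400),interpolation=cv2.INTER_CUBIC)
print(max(0,a-40),max(0,b-40))
cv2.imwrite('pics/c9.png',np.hstack([c(S,u,v),c(W,a,b)]))
np.savez('w9',**W);np.savez('s9',**S)
E
```

```text
279 131 358 116
318 76
```

View pics/c9.png

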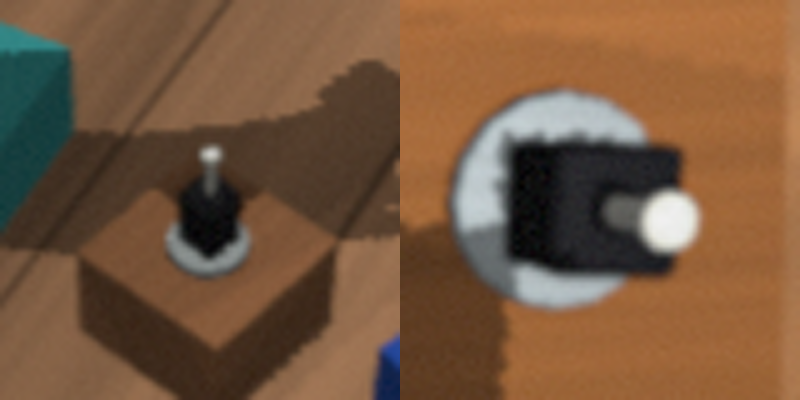

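The gauge stands flange-down on the block with its rod clearly out: tip at (211,155) in the left crop and (668,218) in the right. The gripper is clear, so I'm handing in.

```bash
python3 -c "
from plant import finish_job
print(finish_job())"
```

```text
the job is handed in; nothing more can be done
None
```

The gauge was pressed fully home on the valve at about 15 N and held there for over a second, then stood back fully down in its block with the rod out and released. The arm never went near the jar, tin or brush pot, and the job was handed in at about 28 s.

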